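# Hold a glued batten under the sprung clamp

## Task

Lay the pale batten flat in the open bay of the gluing jig, lengthwise between the two end cheeks, and let go of it while the clamp is still fully back. Then take the red handle and push the sprung ram forward until it presses the batten square against the side of the MDF box with the black pointer in the green band, never letting the pointer run into the red, and hold it there for about three seconds, finishing while your gripper is still holding the handle there. Leave the dark offcut, the glue bottle and the try square alone.

Things in the scene. Friction and masses are not known exactly. Their poses are not given: they have to be found in the camera images.
- jig: Gluing jig fixed to the bench: plywood board 200 (its x) x 345 (its y, from -185 to +160) x 18 mm. Origin under the board on the bench top, z up. The ram pushes along the jig's +y. Along y, in mm: aluminium ram guides -180..-55 (tops 44 above the bench), ram's rubber pad with its face at -35 when the ram is back, open bay, MDF box from +60.
- bay (a point): Centre of the bay floor, on the board's top: jig (0, 12.5, 18) mm, axes as the jig's. Bay: from pad face to box 95 mm in y; two wooden end cheeks, 14 mm above the board, bound it at x = +-65 mm. The batten laid here, long axis along jig x, has 5 mm to each cheek and 32 mm free towards the box and the pad.
- box: Shallow MDF box with a square window in its top, fixed in the jig: 120 mm (x) by 90 mm (y) by 51 mm high, axes as the jig's. Origin: centre of its underside, at jig (0, 105, 18) mm. Its side towards the ram, at jig y = +60 mm, takes the batten.
- batten: Loose pale beech batten, 120 mm (its x) by 30 mm (its y) by 32 mm high (z), about 85 g. Origin: centre of its underside. To be gripped across the 30 mm width. Either end may face either way.
- ram (a joint): Ram travel in m along jig +y: 0 fully back (start), 0.100 at most; red begins at 0.090. Sprung: 2 to 5 N to move it free, returns to 0 when let go. From 0.065 the pad holds the batten against the box and springs behind the pad compress; at 0.080 the batten is pressed with about 9 N and the handle needs about 15 N.
- green (a point): Middle of the green band (10 mm long, travel 75 to 85 mm) on the scale strip on top of the +x guide, jig (41, -70, 45) mm; axes as the jig's. The strip is white, with red from 90 mm on. The black pointer on the ram stands at jig y = -150 mm + travel, so it is in the middle of the band at travel 80 mm.
- handle: Red upright round grip fixed on the ram: 30 mm diameter, red part 53 to 115 mm above the bench. Origin on its axis, 41 mm above the bench, at jig (0, -105 mm + travel); axes as the jig's. It moves only with the ram, along jig y, and does not turn. Can be pinched from above in any direction.
- offcut: Dark wood offcut, 85 x 40 x 22 mm high, loose on the bench; origin: centre of its underside. A bystander.
- bottle: Yellow glue bottle with a red cap, 58 mm diameter, 140 mm high, standing loose; origin: centre of its underside. A bystander.
- square: Try square lying loose on the bench: dark wooden stock 22 x 110 x 16 mm (x, y, z) and a thin steel blade reaching 160 mm along its x. Origin: under the centre of the stock. A bystander.
Things that resemble listed ones, but are neither listed nor needed, are in the scene too. What is shaped like the batten but orange or purple is not meant.

How it is judged:
By the outcome, as a careful person would: the job done as asked, in the order asked, and still so for the second after the job is handed in, while the arm keeps its last pose, push and grip.
It also fails if it takes over 56 s, if anything falls off the work surface, if the arm or the gripper's body presses on something with over 40 N, if the wrist force passes 120 N, or if a joint passes its speed limit or range.

## Robot

A 6-joint arm with a two-finger parallel gripper is mounted at the origin on the work surface. World frame = base frame: x ahead of the robot, y to its left, z up, the work surface at z = 0. Lengths are in m, angles in rad, forces in N, time in s.
With the tool pointing down it reaches from about 0.35 to 0.875 m from the base axis. Payload 15.5 kg.
Tool frame: the origin (TCP) lies at the very end of the fingers, on their centre line; the grasp point (between the pads) lies behind it (ctrl.hold_point_z is the z of the grasp point in the tool frame, in m); z points along the fingers, y is the line along which they close (so a half turn about z gives the same grasp; the last joint's range is limited). The gripper opens to 85 mm and grips with 20 to 120 N. Pads are 22 mm wide; open, the fingers measure 114 mm over their backs; the gripper's body (76 mm by 85 mm) begins 54 mm behind the grasp point. The pads swing forward as they close: fully open they stand 13 mm farther back than shut.
Start: joints at [1.089, 0.494, 1.345, -0, 1.302, -0.096], TCP at [0.235, 0.579, 0.231] pointing down, gripper open.
Joint ranges: [-2.91, 2.91], [-0.82, 2.16], [0.22, 2.67], [-1.22, 4.37], [0.12, 2.79], [-3.08, 3.08]. Speed limits (rad/s): [1.89, 1.89, 2.57, 3.01, 3.01, 3.01].

## Interface

Orientations are given as a rotation vector (axis times angle).
In Python, from workcell import ctrl gives the robot as it stands.
- The arm moves only by the shell command python3 -m pendant 'ROWS' [OPENING] [FORCE]. ROWS is a JSON object whose key "moves" holds a list of rows, 1 to 8 of them, each of 6 numbers: dx, dy, dz in m, then a rotation vector rx, ry, rz in rad; each row shifts and turns the commanded pose from where the row before left it, along the tool's axes as they then stand; what a row does not reach is not made up. A row lasts 1/10 s, in which the tool goes at most 0.05 m and 0.15 rad, less where a joint would pass 70% of its speed; a pose out of reach is approached as far as the arm can. OPENING is the opening from 0.0 (shut) to 1.0 (fully open), set as the command begins (- or left out keeps the last). The fingers move at their own pace and stop on an object; FORCE is the grip in N (left out, the last holds). Time passes only in rows, so rows that do not move let the fingers close. It prints the time, the measured TCP pose, the force, the opening and the grip force at its end. Input that does not fit is refused with a message, and nothing moves.
- ctrl.state(): the state, without advancing time (a new reading comes with each control period).
- ctrl.read_camera(name): name is "scene" or "side" or "wrist"; returns a dict with "pixels" (480x640x3 uint8, blue, green, red), "fx", "fy", "cx", "cy" (pixels), "extrinsics" (4x4, takes a point from world to camera coordinates). Camera axes: x right, y down, z forward; pixel columns grow to the right and rows downward; lengths in m; the calibration is good to about 2 mm. The wrist camera is an equidistant fisheye: a pixel r from the principal point sees the ray r / f radians off the axis. A picture is of the moment at which its call begins. There is no depth.
- ctrl.close_job(): hands the job in; it is judged then, once.
The state is a dict: "time_s": time; "joint_positions": joint angles; "qvel": joint speeds; "joint_torque": joint torques, N m; "tcp_pos": TCP position; "orientation": TCP orientation; "wrist_force": force on the tool from outside, world axes, zero at the start; "torque": the same for the moment, N m; "gripper_width": opening from 0.0 (shut) to 1.0 (fully open); "finger_force": force on a finger pad.
Only numpy, scipy, OpenCV 4.12 (cv2) and the standard library are available. Lean on these libraries where they do the work, as an engineer would, in place of code of your own. Each camera call takes 0.05 s, during which the arm holds its last target. There are 200 camera calls.

## Working session

There is one attempt and no reset: what is moved stays moved. The work goes in short steps, Python scripts to look and compute and a shell command to move; the robot and the scene stay as the last step left them, time stands still between calls to the robot, and variables do not carry over. Pictures are saved under pics/ and viewed, at most 11 in all, crops included, and the job is handed in when it is done.

```bash
mkdir -p pics; ls; python3 - <<'E'
from workcell import ctrl
import cv2
for n in ("scene","side"):
    c=ctrl.read_camera(n); cv2.imwrite(f"pics/{n}0.png",c["pixels"]); print(n,c["fx"],c["fy"],c["cx"],c["cy"],c["extrinsics"])
s=ctrl.state();print(s,ctrl.hold_point_z)
E
```

```text
pics
scene 451.4595573275218 451.4595573275218 321.2032793476621 240.52888740996096 [[-0.38153119  0.92402103 -0.02488133  0.16563677]
 [ 0.54740661  0.20417235 -0.8115785  -0.26802431]
 [-0.74483552 -0.32326272 -0.58371334  1.63675748]
 [ 0.          0.          0.          1.        ]]
side 486.77099459443247 486.77099459443247 320.657801652675 231.66366509203755 [[ 0.84989271 -0.52695179  0.00204557 -0.4464805 ]
 [-0.38759045 -0.62774468 -0.67506316  0.31278046]
 [ 0.35700984  0.57293841 -0.73775711  1.25866431]
 [ 0.          0.          0.          1.        ]]
{'time_s': 0.1, 'joint_positions': array([ 1.08950948e+00,  4.94119982e-01,  1.34600882e+00,  4.49607431e-06,
        1.30248714e+00, -9.55072912e-02]), 'qvel': array([ 0.00024963, -0.00057698, -0.00286857, -0.00126506, -0.00035241,
       -0.00021343]), 'joint_torque': array([ 9.65538165e-04, -8.83601332e+01, -3.84563756e+01,  3.66508948e-05,
        5.45475312e-03, -4.73516923e-05]), 'tcp_pos': array([0.23504252, 0.57881061, 0.23078098]), 'orientation': array([-6.02175542e-01, -3.08303940e+00,  1.53891583e-03]), 'wrist_force': array([ 0.48820277,  0.00151657, -0.22326619]), 'torque': array([-0.04959196,  0.03865408,  0.04043002]), 'finger_force': 0.0, 'gripper_width': 0.9986038257580286} -0.0187
```

View pics/scene0.png

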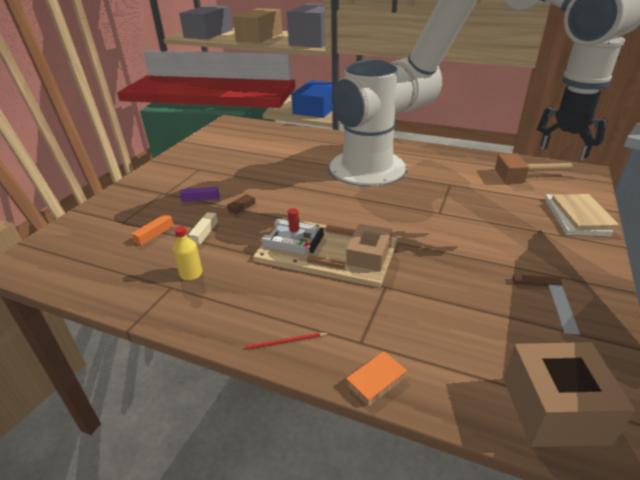

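View pics/side0.png

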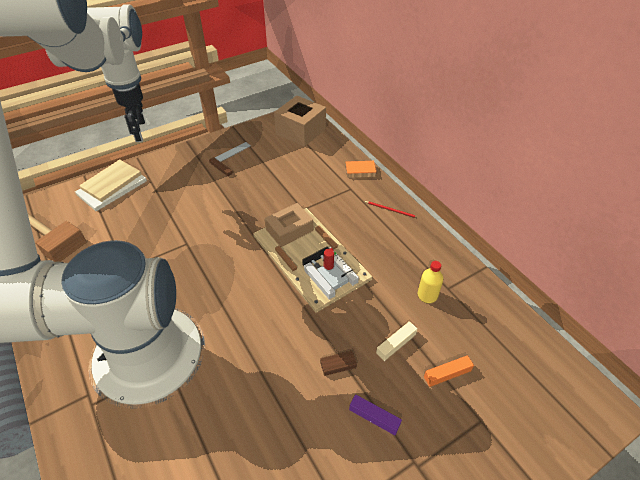

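The pale batten is at scene (203,229) and side (397,341). The jig is around scene (325,250) and side (315,258), with the red handle at scene (293,219) and side (328,258). I'll enlarge both areas.

```bash
python3 - <<'E'
import cv2
a=cv2.imread("pics/side0.png")[195:375,240:440]; cv2.imwrite("pics/sideA.png",cv2.resize(a,None,fx=4,fy=3.3333*1.0,interpolation=cv2.INTER_CUBIC) if 0 else cv2.resize(a,(667,600),interpolation=cv2.INTER_CUBIC))
b=cv2.imread("pics/scene0.png")[180:300,170:410]; cv2.imwrite("pics/sceneA.png",cv2.resize(b,(800,400),interpolation=cv2.INTER_CUBIC))
E
```

```text
(no output)
```

View pics/sideA.png

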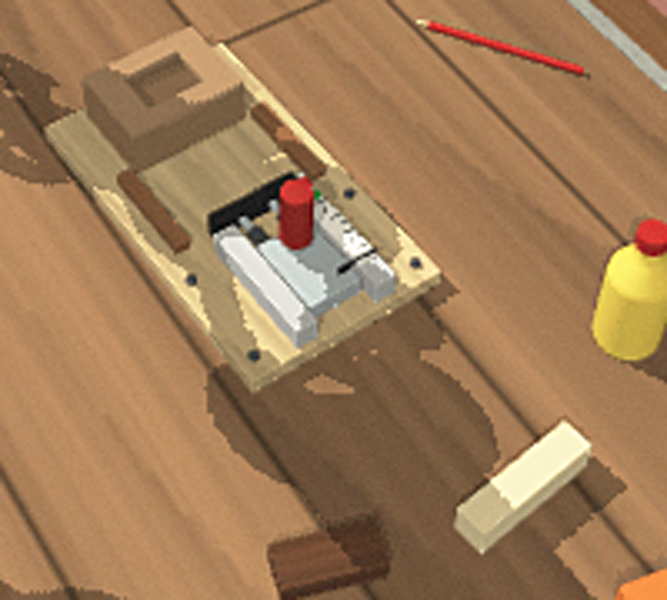

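View pics/sceneA.png

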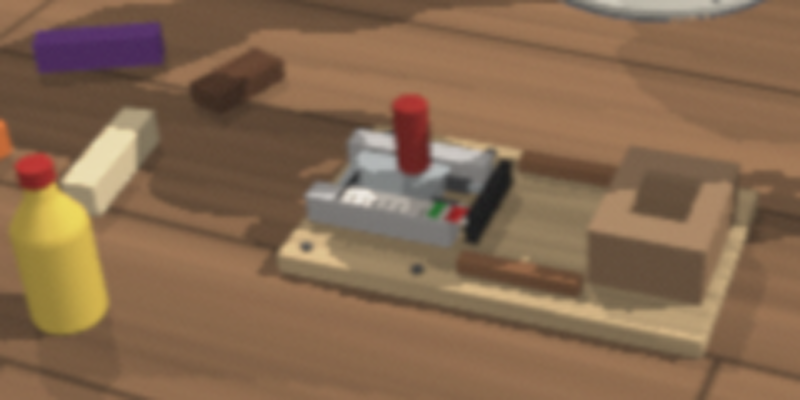

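The crops give me jig, handle and box corners to fit in both views. The batten's faces aren't clear at this scale, so I'll zoom in on it.

```bash
python3 - <<'E'
import cv2,numpy as np
a=cv2.imread("pics/side0.png")[315:365,370:425]; b=cv2.imread("pics/scene0.png")[205:255,180:225]
f=lambda i:cv2.convertScaleAbs(cv2.resize(i,None,fx=8,fy=8,interpolation=cv2.INTER_CUBIC),alpha=1.0)
cv2.imwrite("pics/bat.png",np.hstack([f(a),f(b)[:,:360]]))
E
```

```text
(no output)
```

View pics/bat.png

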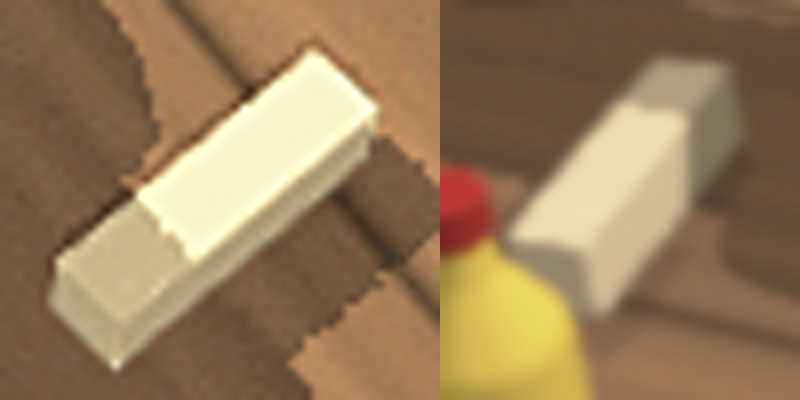

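Side zoom: the batten's top corners are at (313,48), (378,108), (120,322) and (55,262). Scene zoom: the same face is at (595,248), (512,240), (655,58) and (733,66). Now I'll fit both poses.

```bash
cat > h.py <<'E'
import numpy as np
from scipy.optimize import least_squares
from scipy.spatial.transform import Rotation as R
CAM={"scene":(451.46,321.203,240.529,np.array([[-0.38153119,0.92402103,-0.02488133,0.16563677],[0.54740661,0.20417235,-0.8115785,-0.26802431],[-0.74483552,-0.32326272,-0.58371334,1.63675748]])),
"side":(486.771,320.658,231.664,np.array([[0.84989271,-0.52695179,0.00204557,-0.4464805],[-0.38759045,-0.62774468,-0.67506316,0.31278046],[0.35700984,0.57293841,-0.73775711,1.25866431]]))}
def proj(n,P):
    f,cx,cy,E=CAM[n]; q=P@E[:,:3].T+E[:,3]; return np.c_[f*q[:,0]/q[:,2]+cx,f*q[:,1]/q[:,2]+cy]
def place(p,L,z=0):  # p = x,y,yaw ; L in mm
    return np.asarray(L)/1000@R.from_euler("z",p[2]).as_matrix().T+[p[0],p[1],z]
def fit(obs,p0,z=0):
    f=lambda p:np.concatenate([(proj(n,place(p,[l for l,_ in o],z))-np.array([u for _,u in o])).ravel() for n,o in obs.items()])
    s=least_squares(f,p0,loss="soft_l1"); return s.x,f(s.x).reshape(-1,2)
E
cat > fit.py <<'E'
from h import *
s=lambda u,v:(240+u/3.335-.3,195+v/3.333-.3); c=lambda u,v:(170+u/3.333-.3,180+v/3.333-.3)
jig={"side":[((-100,-185,18),s(252,378)),((100,-185,18),s(440,268)),((-100,160,18),s(45,127)),((100,160,18),s(220,43)),((0,-105,115),s(297,185)),
 ((-60,150,69),s(85,82)),((60,150,69),s(192,28)),((60,60,69),s(243,80)),((-60,60,69),s(130,118)),((-60,60,18),s(135,168))],
"scene":[((100,-185,18),c(280,262)),((100,160,18),c(703,343)),((-100,160,18),c(755,192)),((0,-105,115),c(410,102)),((60,60,69),c(590,235)),((60,150,69),c(703,250)),((-60,150,69),c(740,160)),((-60,60,69),c(630,150)),((60,60,18),c(587,283)),((60,150,18),c(700,300))]}
s2=lambda u,v:(370+u/8-.45,315+v/8-.45); c2=lambda u,v:(180+(u-440)/8-.45,205+v/8-.45)
b={"side":[((60,15,32),s2(313,48)),((60,-15,32),s2(378,108)),((-60,-15,32),s2(120,322)),((-60,15,32),s2(55,262)),((-60,-15,0),s2(117,370)),((-60,15,0),s2(50,303)),((60,-15,0),s2(370,150))],
"scene":[((60,15,32),c2(595,248)),((60,-15,32),c2(512,240)),((-60,-15,32),c2(655,58)),((-60,15,32),c2(733,66)),((60,15,0),c2(595,315)),((-60,15,0),c2(742,135))]}
for n,o,y0 in(("jig",jig,1.2),("bat",b,.2)):
    best=min((fit(o,(0.6,0,y0+k)) for k in(-.8,0,.8)),key=lambda r:abs(r[1]).sum())
    print(n,best[0].round(4)); print(best[1].round(1).tolist())
    for cam in o: print(cam,fit({cam:o[cam]},best[0])[0].round(4))
E
python3 fit.py
```

```text
jig [0.5225 0.0661 0.0558]
[[0.6, 0.8], [1.2, 0.3], [-0.1, -0.5], [0.7, -1.1], [0.3, 1.3], [-0.7, -1.8], [-0.0, -1.2], [0.8, 0.1], [1.3, 5.3], [0.8, 1.6], [-0.9, -2.4], [0.4, -0.7], [1.3, -0.8], [0.2, -0.2], [-0.4, -1.9], [1.2, 0.2], [0.5, 0.7], [0.4, -1.9], [0.4, -0.3], [1.0, 1.4]]
side [0.5218 0.068  0.0549]
scene [0.5253 0.0656 0.0645]
bat [ 0.5621 -0.3159  0.1591]
[[0.1, -0.4], [0.5, -0.4], [0.8, 0.1], [0.4, -0.6], [-0.1, 0.2], [-0.1, 0.5], [-0.3, 0.7], [-0.6, -0.3], [-0.1, -0.5], [0.5, -0.3], [0.0, -0.3], [1.5, 0.6], [0.6, 0.1]]
side [ 0.5617 -0.3157  0.1548]
scene [ 0.5629 -0.316   0.1683]
```

```bash
cat >> h.py <<'E'
def rel(x,y,z,yaw):  # yaw: wanted direction of tool y minus 90deg (mod pi); prints turn first, then shift after turning
    from workcell import ctrl
    s=ctrl.state(); M=R.from_rotvec(s["orientation"]).as_matrix()
    cur=np.arctan2(M[1,1],M[0,1])-np.pi/2; d=-((yaw-cur+np.pi/2)%np.pi-np.pi/2)
    T=np.array([[np.sin(yaw),0,0]]); D=R.from_euler("z",yaw).as_matrix()
    ty=D[:,1]*(1 if np.dot(D[:,1],(M@R.from_rotvec([0,0,d]).as_matrix())[:,1])>0 else -1); tz=np.array([0,0,-1.]); M2=np.c_[np.cross(ty,tz),ty,tz]
    tilt=(R.from_matrix(M).inv()*R.from_matrix(M2)).as_rotvec()
    print("t",round(s["time_s"],2),"tcp",s["tcp_pos"].round(4),"turn",tilt.round(4),"shift",(M2.T@(np.array([x,y,z])-s["tcp_pos"])).round(4),"F",s["wrist_force"].round(1),"w",round(s["gripper_width"],3))
E
python3 -c "
from h import *
rel(.47,.08,.28,.056)"; python3 -m pendant '{"moves":[[0,0,0,0,0,-0.1]]}'
```

```text
t 0.1 tcp [0.235  0.5788 0.2308] turn [-1.000e-03 -3.000e-04 -4.418e-01] shift [-0.2067 -0.5112 -0.0492] F [ 0.5  0.  -0.2] w 0.999
time_s: 0.2
tcp_pos: [0.2351, 0.5788, 0.2309]
orientation: [-0.447, -3.109, 0.001]
wrist_force: [-0.7, 0.2, -0.0]
gripper_width: 0.998
finger_force: 0.0
```

```bash
python3 -m pendant '{"moves":[[0,0,0,0,0,-0.115],[0,0,0,0,0,-0.115],[0,0,0,0,0,-0.112],[-0.02,-0.04,0,0,0,0],[-0.02,-0.045,-0.005,0,0,0],[-0.02,-0.045,-0.005,0,0,0],[-0.02,-0.045,-0.005,0,0,0],[-0.02,-0.045,-0.005,0,0,0]]}' >/dev/null;  python3 -m pendant '{"moves":[[-0.02,-0.045,-0.005,0,0,0],[-0.02,-0.045,-0.005,0,0,0],[-0.02,-0.045,-0.005,0,0,0],[-0.02,-0.045,-0.005,0,0,0],[-0.02,-0.045,-0.005,0,0,0],[-0.006,-0.04,-0.004,0,0,0],[0,-0.026,0,0,0,0],[0,0,0,0,0,0]]}'; python3 - <<'E'
from h import *
from workcell import ctrl
import cv2
rel(.47,.08,.28,.056)
c=ctrl.read_camera("wrist"); cv2.imwrite("pics/w1.png",c["pixels"]); np.savez("w1.npz",f=c["fx"],cx=c["cx"],cy=c["cy"],E=c["extrinsics"]); print(c["fx"],c["fy"],c["cx"],c["cy"],c["extrinsics"].round(3))
rel(.5621,-.3159,.12,.159)
E
```

```text
time_s: 1.8
tcp_pos: [0.4697, 0.0777, 0.2801]
orientation: [0.083, -3.14, 0.001]
wrist_force: [0.8, 0.5, 0.6]
gripper_width: 1.0
finger_force: 0.0
t 1.8 tcp [0.4697 0.0777 0.2801] turn [-0.0006 -0.0004 -0.003 ] shift [-0.0004  0.0023  0.0001] F [0.8 0.5 0.6] w 1.0
371.64829954431775 371.64829954431775 318.5805139289267 242.29957440371095 [[-0.053  0.999 -0.001 -0.054]
 [ 0.955  0.051  0.292 -0.505]
 [ 0.291  0.015 -0.957  0.289]
 [ 0.     0.     0.     1.   ]]
t 1.85 tcp [0.4696 0.0792 0.2801] turn [ 0.     -0.0004 -0.1055] shift [-0.0288 -0.4048  0.1601] F [-0.1  0.1  0.6] w 1.002
```

View pics/w1.png

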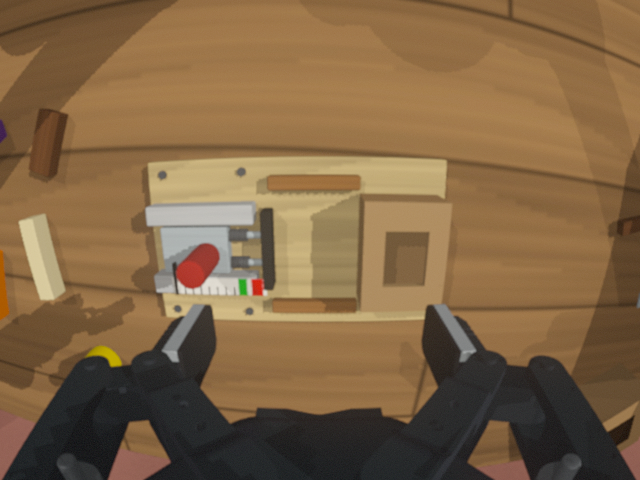

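The wrist view shows the jig clearly. Board corners are at (150,163), (446,160) and (447,317), box top corners at (363,195), (451,203) and (445,311), and the handle top at about (190,271). I'll refine the jig pose with these.

```bash
cat >> h.py <<'E'
def fish(P,w):
    q=P@w["E"][:3,:3].T+w["E"][:3,3]; r=np.hypot(q[:,0],q[:,1]); th=np.arctan2(r,q[:,2])
    return np.c_[w["cx"]+w["f"]*th*q[:,0]/r,w["cy"]+w["f"]*th*q[:,1]/r]
E
python3 - <<'E'
from h import *
w=np.load("w1.npz")
o=[((-100,-185,18),(149,164)),((-100,160,18),(446,160)),((100,160,18),(446,317)),((-60,60,69),(363,195)),((-60,150,69),(451,203)),((60,150,69),(445,311)),((0,-105,115),(190,272))]
L=[l for l,_ in o];U=np.array([u for _,u in o])
f=lambda p:(fish(place(p,L),w)-U).ravel()
s=least_squares(f,(.522,.066,.056),loss="soft_l1"); p=s.x
print(p.round(4),f(p).reshape(-1,2).round(1).tolist())
print(fish(place(p,[(-65,-30,32),(-65,50,32),(65,-30,32),(65,50,32),(41,-75,45),(41,-65,45),(0,-35,18)]),w).round(0).tolist())
B=place((.5621,-.3159,.159),[(60,15,32),(60,-15,32),(-60,-15,32),(-60,15,32)]);print("bat",fish(B,w).round(0).tolist())
E
```

```text
[0.5223 0.0677 0.0603] [[-2.0, -0.5], [0.8, -1.3], [-13.3, 1.2], [1.6, 5.7], [0.9, -1.3], [-4.2, -2.2], [0.2, 3.9]]
[[276.0, 190.0], [351.0, 190.0], [281.0, 301.0], [349.0, 301.0], [239.0, 287.0], [248.0, 287.0], [275.0, 245.0]]
bat [[54.0, 299.0], [40.0, 299.0], [18.0, 220.0], [31.0, 218.0]]
```

```bash
python3 -m pendant '{"moves":[[0,0,0,0,0,-0.1055],[-0.003,-0.045,0.01,0,0,0],[-0.003,-0.045,0.01,0,0,0],[-0.003,-0.045,0.01,0,0,0],[-0.003,-0.045,0.02,0,0,0],[-0.003,-0.045,0.02,0,0,0],[-0.003,-0.045,0.02,0,0,0],[-0.003,-0.045,0.02,0,0,0]]}' >/dev/null; python3 -m pendant '{"moves":[[-0.004,-0.045,0.025,0,0,0],[-0.004,-0.045,0.025,0,0,0],[0,0,0,0,0,0],[0,0,0,0,0,0]]}'; python3 - <<'E'
from h import *
from workcell import ctrl
import cv2
c=ctrl.read_camera("wrist"); cv2.imwrite("pics/w2.png",c["pixels"]); np.savez("w2.npz",f=c["fx"],cx=c["cx"],cy=c["cy"],E=c["extrinsics"])
w=np.load("w2.npz")
B=place((.5621,-.3159,.159),[(60,15,32),(60,-15,32),(-60,-15,32),(-60,15,32)]);print("bat",fish(B,w).round(0).tolist())
rel(.5621,-.3159,.006,.159)
E
```

```text
time_s: 3.05
tcp_pos: [0.5627, -0.3112, 0.1206]
orientation: [0.253, -3.13, -0.002]
wrist_force: [0.0, 1.1, -0.1]
gripper_width: 1.001
finger_force: 0.0
bat [[330.0, 326.0], [288.0, 325.0], [284.0, 153.0], [332.0, 153.0]]
t 3.1 tcp [ 0.5629 -0.3106  0.1215] turn [ 0.001  -0.0006  0.0032] shift [ 0.0016 -0.0051  0.1155] F [-0.3  0.3  0.1] w 0.998
```

View pics/w2.png

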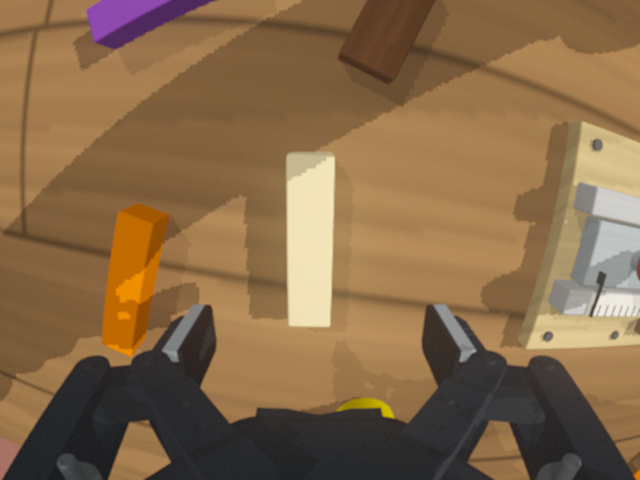

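The batten's top face is at (287–335, 153–326), within 2 px of the prediction. Before going down I'll check how far the bottle is from the gripper.

```bash
python3 - <<'E'
from h import *
f=lambda p:np.concatenate([(proj("side",np.array([[p[0],p[1],.14]]))-[[436,265]]).ravel(),(proj("scene",np.array([[p[0],p[1],.14]]))-[[181,231]]).ravel()])
s=least_squares(f,(.68,-.3));print(s.x,s.fun)
E
python3 -m pendant '{"moves":[[0,-0.004,0.03,0,0,0],[0.001,0,0.03,0,0,0],[0,0,0,0,0,0]]}'
```

```text
[ 0.73474045 -0.23844271] [ 0.1327255  -1.73216782 -0.66245505 -2.17594408]
time_s: 3.4
tcp_pos: [0.5609, -0.3131, 0.0596]
orientation: [0.256, -3.127, -0.005]
wrist_force: [-0.1, 0.1, 0.3]
gripper_width: 0.998
finger_force: 0.0
```

```bash
python3 -m pendant '{"moves":[[-0.001,-0.001,0.02,0,0,0],[0,0,0.02,0,0,0],[0,0,0.013,0,0,0],[0,0,0,0,0,0],[0,0,0,0,0,0]]}'; python3 -m pendant '{"moves":[[0,0,0,0,0,0],[0,0,0,0,0,0],[0,0,0,0,0,0],[0,0,0,0,0,0],[0,0,0,0,0,0],[0,0,0,0,0,0]]}' 0 40; python3 -c "
from h import *
rel(.5621,-.3159,.15,.058)"
```

```text
time_s: 3.9
tcp_pos: [0.564, -0.3166, 0.0101]
orientation: [-0.254, 3.131, -0.001]
wrist_force: [-0.1, -0.1, -0.5]
gripper_width: 0.997
finger_force: 0.0
time_s: 4.5
tcp_pos: [0.5637, -0.317, 0.0093]
orientation: [-0.254, 3.131, -0.001]
wrist_force: [-0.7, 0.8, 6.2]
gripper_width: 0.339
finger_force: 39.9
t 4.5 tcp [ 0.5637 -0.317   0.0093] turn [-0.0004  0.0005  0.1037] shift [ 0.0015  0.0011 -0.1407] F [-0.7  0.8  6.2] w 0.339
```

```bash
python3 -m pendant '{"moves":[[0,0,-0.02,0,0,0],[0,0,-0.04,0,0,0],[0,0,-0.04,0,0,0],[0,0,-0.04,0,0,0],[0,0,-0.035,0,0,0.1037],[0,0,0,0,0,0]]}'; python3 -c "
from h import *
rel(.5231,.0801,.185,.058)"
```

```text
time_s: 5.1
tcp_pos: [0.5655, -0.3181, 0.1891]
orientation: [-0.085, 3.134, -0.007]
wrist_force: [0.7, -0.1, -1.2]
gripper_width: 0.341
finger_force: 40.0
t 5.1 tcp [ 0.5655 -0.3181  0.1891] turn [-0.0049  0.0063 -0.0035] shift [0.0192 0.4    0.0041] F [ 0.7 -0.1 -1.2] w 0.341
```

```bash
python3 -m pendant '{"moves":[[0.002,0.045,0,0,0,0],[0.002,0.045,0,0,0,0],[0.002,0.045,0,0,0,0],[0.002,0.045,0,0,0,0],[0.002,0.045,0,0,0,0],[0.002,0.045,0,0,0,0],[0.002,0.045,0,0,0,0],[0.002,0.045,0,0,0,0]]}' >/dev/null; python3 -m pendant '{"moves":[[0.003,0.04,0,0,0,0],[0,0,0,0,0,0],[0,0,0,0,0,0],[0,0,0,0,0,0]]}'; python3 -c "
from h import *
rel(.5231,.0801,.07,.058)"
```

```text
time_s: 6.3
tcp_pos: [0.5213, 0.0808, 0.1835]
orientation: [0.091, -3.14, 0.0]
wrist_force: [-0.9, -0.2, -0.6]
gripper_width: 0.344
finger_force: 40.1
t 6.3 tcp [0.5213 0.0808 0.1835] turn [-0.0002 -0.0005 -0.    ] shift [-0.0018 -0.0008  0.1135] F [-0.9 -0.2 -0.6] w 0.344
```

```bash
python3 -m pendant '{"moves":[[-0.002,-0.001,0.035,0,0,0],[0,0,0.035,0,0,0],[0,0,0.028,0,0,0],[0,0,0,0,0,0],[0,0,0,0,0,0]]}'; python3 - <<'E'
from h import *
from workcell import ctrl
import cv2
c=ctrl.read_camera("wrist"); cv2.imwrite("pics/w3.png",c["pixels"]); np.savez("w3.npz",f=c["fx"],cx=c["cx"],cy=c["cy"],E=c["extrinsics"])
w=dict(f=c["fx"],cx=c["cx"],cy=c["cy"],E=c["extrinsics"])
z=ctrl.state()["tcp_pos"][2]-.0093
print("bat",fish(place((.5216,.08,.058),[(60,15,32),(60,-15,32),(-60,-15,32),(-60,15,32)],z),w).round(0).tolist())
print("cheek",fish(place((.5223,.0675,.058),[(-65,-30,32),(-65,50,32),(65,-30,32),(65,50,32)]),w).round(0).tolist())
rel(.5231,.0801,.028,.058)
E
```

```text
time_s: 6.8
tcp_pos: [0.5235, 0.0798, 0.0861]
orientation: [0.089, -3.14, 0.0]
wrist_force: [0.5, 0.9, 0.9]
gripper_width: 0.34
finger_force: 40.0
bat [[347.0, 442.0], [282.0, 442.0], [266.0, 171.0], [359.0, 171.0]]
cheek [[236.0, 148.0], [386.0, 147.0], [250.0, 357.0], [374.0, 357.0]]
t 6.85 tcp [0.5241 0.08   0.0869] turn [-0.0001  0.001  -0.0009] shift [0.001  0.0002 0.0589] F [-0.3  0.7 -1.2] w 0.342
```

View pics/w3.png

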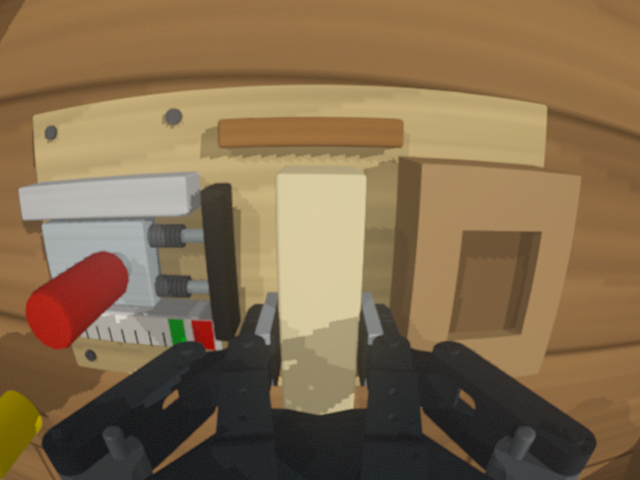

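The batten's end edge is at row 172 and the cheek's inner edge at row 147. Both match the prediction, so I can lower it.

```bash
python3 -m pendant '{"moves":[[0.001,-0.001,0.02,0,0,0],[0,0,0.02,0,0,0],[0,0,0.015,0,0,0],[0,0,0,0,0,0],[0,0,0,0,0,0]]}'; python3 -c "
from h import *
rel(.5231,.0801,.0275,.058)"
```

```text
time_s: 7.35
tcp_pos: [0.5233, 0.0794, 0.0322]
orientation: [-0.091, 3.139, -0.0]
wrist_force: [0.5, -0.2, -0.4]
gripper_width: 0.341
finger_force: 40.1
t 7.35 tcp [0.5233 0.0794 0.0322] turn [-0.0001  0.0016 -0.0001] shift [0.0001 0.0007 0.0047] F [ 0.5 -0.2 -0.4] w 0.341
```

```bash
python3 -m pendant '{"moves":[[0,0,0.002,0,0,0],[0,0,0.002,0,0,0],[0,0,0.001,0,0,0],[0,0,0,0,0,0],[0,0,0,0,0,0]]}'
```

```text
time_s: 7.85
tcp_pos: [0.523, 0.0796, 0.0272]
orientation: [-0.091, 3.139, 0.0]
wrist_force: [-4.4, -0.0, 21.7]
gripper_width: 0.337
finger_force: 43.1
```

```bash
python3 -m pendant '{"moves":[[0,0,-0.001,0,0,0],[0,0,0,0,0,0]]}'|grep force; python3 -m pendant '{"moves":[[0,0,0,0,0,0],[0,0,0,0,0,0],[0,0,0,0,0,0],[0,0,0,0,0,0]]}' 0.58; python3 -m pendant '{"moves":[[0,0,-0.01,0,0,0],[0,0,-0.02,0,0,0],[0,0,-0.04,0,0,0],[0,0,-0.04,0,0,0],[0,0,-0.03,0,0,0],[0,0,0,0,0,0],[0,0,0,0,0,0]]}'; python3 - <<'E'
from h import *
from workcell import ctrl
import cv2
c=ctrl.read_camera("wrist"); cv2.imwrite("pics/w4.png",c["pixels"])
w=dict(f=c["fx"],cx=c["cx"],cy=c["cy"],E=c["extrinsics"])
print("bat",fish(place((.5216,.08,.058),[(60,15,32),(60,-15,32),(-60,-15,32),(-60,15,32)],.018),w).round(0).tolist())
p=place((.5223,.0675,.058),[(0,-105,0)])[0];print(p)
rel(p[0],p[1],.14,.058)
E
```

```text
wrist_force: [0.2, 0.4, 0.2]
finger_force: 40.3
time_s: 8.45
tcp_pos: [0.5224, 0.0795, 0.0268]
orientation: [0.091, -3.14, 0.0]
wrist_force: [-0.1, -0.6, 0.2]
gripper_width: 0.584
finger_force: 0.0
time_s: 9.15
tcp_pos: [0.5226, 0.0795, 0.1678]
orientation: [-0.091, 3.139, 0.0]
wrist_force: [-0.5, 0.7, 0.0]
gripper_width: 0.577
finger_force: 0.0
bat [[336.0, 307.0], [297.0, 307.0], [295.0, 151.0], [338.0, 151.0]]
[ 0.52838659 -0.03732344  0.        ]
t 9.2 tcp [0.5221 0.0795 0.1669] turn [ 0.     -0.0001 -0.    ] shift [ 0.0005 -0.117   0.0269] F [-0.2  0.3 -0.1] w 0.58
```

View pics/w4.png

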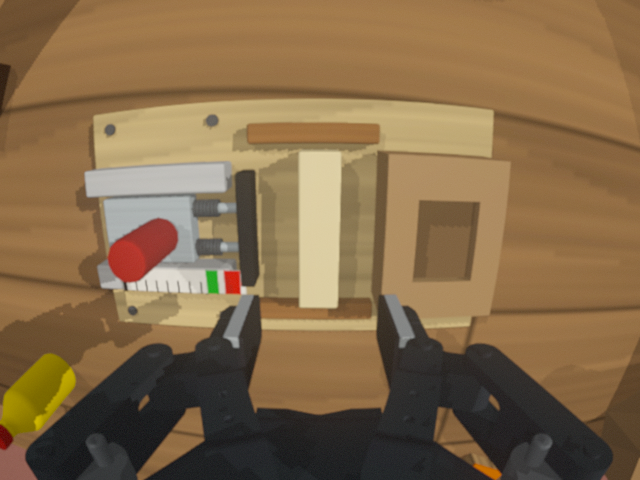

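The batten lies square between the cheeks, at columns 299–340 and rows 151–307. Next is the handle.

```bash
python3 -m pendant '{"moves":[[0,-0.04,0,0,0,0],[0,-0.04,0,0,0,0],[0,-0.037,0,0,0,0],[0,0,0.03,0,0,0],[0,0,0.03,0,0,0],[0,0,0.028,0,0,0],[0,0,0,0,0,0],[0,0,0,0,0,0]]}' 0.8;  python3 -c "
from h import *
rel(.5284,-.0373,.078,.058)"
```

```text
time_s: 10.0
tcp_pos: [0.5286, -0.0371, 0.0785]
orientation: [0.091, -3.138, -0.001]
wrist_force: [-0.2, -0.1, -0.6]
gripper_width: 0.8
finger_force: 0.0
t 10.0 tcp [ 0.5286 -0.0371  0.0785] turn [ 0.0005 -0.0022  0.0001] shift [ 0.0003 -0.0001  0.0005] F [-0.2 -0.1 -0.6] w 0.8
```

```bash
python3 -m pendant '{"moves":[[0,0,0,0,0,0],[0,0,0,0,0,0],[0,0,0,0,0,0],[0,0,0,0,0,0],[0,0,0,0,0,0],[0,0,0,0,0,0]]}' 0 60; python3 -m pendant '{"moves":[[0,0.008,0,0,0,0],[0,0.01,0,0,0,0],[0,0.01,0,0,0,0],[0,0.01,0,0,0,0],[0,0.01,0,0,0,0],[0,0,0,0,0,0],[0,0,0,0,0,0]]}'; python3 -c "
from h import *
p=place((.5223,.0675,.058),[(0,-25,0)])[0]
rel(p[0],p[1],.078,.058)"
```

```text
time_s: 10.6
tcp_pos: [0.5299, -0.0375, 0.0801]
orientation: [-0.091, 3.138, -0.001]
wrist_force: [-0.9, -2.5, 10.6]
gripper_width: 0.34
finger_force: 58.3
time_s: 11.3
tcp_pos: [0.5273, 0.0106, 0.0801]
orientation: [-0.092, 3.138, -0.001]
wrist_force: [-0.6, -4.6, 10.0]
gripper_width: 0.336
finger_force: 58.7
t 11.3 tcp [0.5273 0.0106 0.0801] turn [-0.0007  0.0024  0.0006] shift [0.0017 0.0321 0.0021] F [-0.6 -4.6 10. ] w 0.336
```

```bash
python3 -m pendant '{"moves":[[0,0.006,0,0,0,0],[0,0.006,0,0,0,0],[0,0.004,0,0,0,0],[0,0.003,0,0,0,0],[0,0.002,0,0,0,0],[0,0,0,0,0,0],[0,0,0,0,0,0]]}'; python3 -m pendant '{"moves":[[0,0.002,0,0,0,0],[0,0.002,0,0,0,0],[0,0.002,0,0,0,0],[0,0.002,0,0,0,0],[0,0,0,0,0,0],[0,0,0,0,0,0]]}'; python3 - <<'E'
from h import *
from workcell import ctrl
import cv2
p=place((.5223,.0675,.058),[(0,-25,0)])[0]
rel(p[0],p[1],.078,.058)
out=[]
for n in("scene","side"):
    im=ctrl.read_camera(n)["pixels"]; q=proj(n,place((.5223,.0675,.058),[(41,-70,45)]))[0].astype(int); print(q)
    out.append(cv2.resize(im[q[1]-32:q[1]+28,q[0]-30:q[0]+30],(400,400),interpolation=cv2.INTER_CUBIC))
cv2.imwrite("pics/end.png",np.hstack(out))
E
```

```text
time_s: 12.0
tcp_pos: [0.5262, 0.0309, 0.0801]
orientation: [-0.092, 3.138, -0.002]
wrist_force: [-0.3, -9.0, 9.6]
gripper_width: 0.334
finger_force: 58.8
time_s: 12.6
tcp_pos: [0.5258, 0.0386, 0.0801]
orientation: [-0.092, 3.138, -0.003]
wrist_force: [-0.7, -13.7, 8.3]
gripper_width: 0.333
finger_force: 58.9
t 12.6 tcp [0.5258 0.0386 0.0801] turn [-0.0018  0.0026  0.0005] shift [0.0018 0.0041 0.0021] F [ -0.7 -13.7   8.3] w 0.333
[301 242]
[332 252]
```

View pics/end.png

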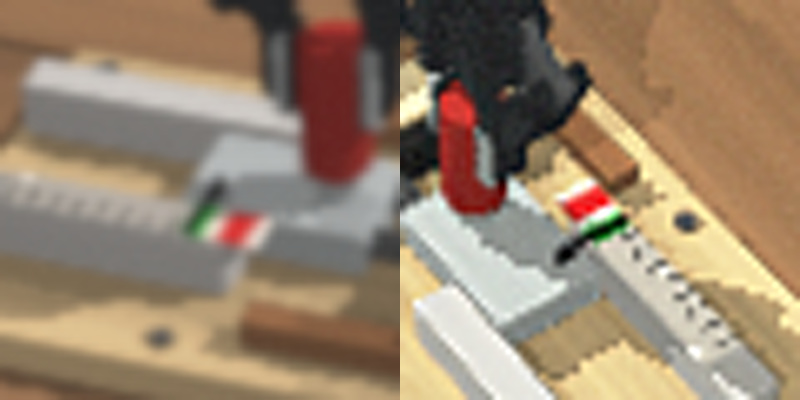

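The pointer is in the green band towards its low side, at about 76–77 mm and 13.7 N. I'll push 3 mm further to the middle and hold.

```bash
python3 -m pendant '{"moves":[[0,0.0015,0,0,0,0],[0,0.0015,0,0,0,0],[0,0,0,0,0,0],[0,0,0,0,0,0],[0,0,0,0,0,0],[0,0,0,0,0,0],[0,0,0,0,0,0],[0,0,0,0,0,0]]}'; for i in 1 2 3 4; do python3 -m pendant '{"moves":[[0,0,0,0,0,0],[0,0,0,0,0,0],[0,0,0,0,0,0],[0,0,0,0,0,0],[0,0,0,0,0,0],[0,0,0,0,0,0],[0,0,0,0,0,0],[0,0,0,0,0,0]]}' | grep -E "time|tcp|wrist"; done
python3 - <<'E'
from h import *
from workcell import ctrl
import cv2
out=[]
for n in("side","wrist"):
    im=ctrl.read_camera(n)["pixels"]
    if n=="side": out.append(cv2.resize(im[225:275,285:345],(480,400),interpolation=cv2.INTER_CUBIC))
    else: out.append(cv2.resize(im,(320,400)))
cv2.imwrite("pics/end2.png",np.hstack(out))
E
```

```text
time_s: 13.5
tcp_pos: [0.5257, 0.0414, 0.0802]
orientation: [-0.091, 3.138, -0.003]
wrist_force: [-0.3, -14.5, 9.3]
gripper_width: 0.337
finger_force: 59.0
time_s: 14.3
tcp_pos: [0.5257, 0.0414, 0.0801]
wrist_force: [0.7, -15.3, 9.6]
time_s: 15.1
tcp_pos: [0.5257, 0.0414, 0.0801]
wrist_force: [-0.2, -15.4, 9.7]
time_s: 15.9
tcp_pos: [0.5257, 0.0414, 0.0801]
wrist_force: [0.5, -14.8, 9.2]
time_s: 16.7
tcp_pos: [0.5257, 0.0414, 0.0801]
wrist_force: [-0.3, -15.3, 9.6]
```

View pics/end2.png

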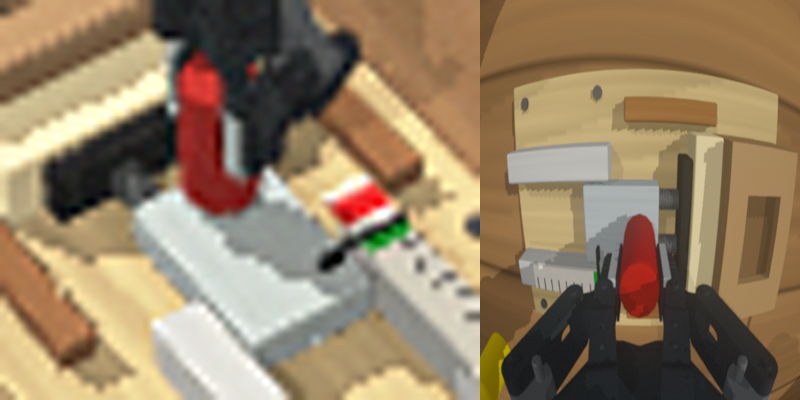

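The batten is flush against the box and the pad is on it. The pointer is in the green band at about 79–80 mm travel and 15 N, and it has held there for over 3 s.

```bash
python3 -c "
from workcell import ctrl
print(ctrl.close_job())"
```

```text
the job is handed in; nothing more can be done
None
```

The batten is pressed square against the MDF box, with the pointer in the green band (about 80 mm travel, 15 N). I held it there for over three seconds and handed the job in at about 17 s, still gripping the handle.

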